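# Eject the pillbox and stop it with the other finger

## Robot

A 7-joint arm with a two-finger parallel gripper is mounted at the origin on the work surface. World frame = base frame: x ahead of the robot, y to its left, z up, the work surface at z = 0. Lengths are in m, angles in rad, forces in N, time in s.
With the tool pointing down it reaches from about 0.425 to 0.95 m from the base axis. Payload 16.7 kg.
Tool frame: the origin (TCP) lies between the finger pads; the fingertips stand 22 mm ahead of it and the grasp point (between the pads) lies 3 mm ahead of it; z points along the fingers, y is the line along which they close (so a half turn about z gives the same grasp; the last joint's range is limited). The gripper opens to 94 mm and grips with 3 to 60 N. Pads are 16 mm wide; open, the fingers measure 119 mm over their backs; the gripper's body (75 mm by 177 mm) begins 78 mm behind the grasp point.
Start: joints at [1.016, 0.426, 0.074, 1.606, -0.034, 1.111, -0.067], TCP at [0.266, -0.62, 0.227] pointing down, gripper open.
Joint ranges: [-2.85, 2.85], [-0.5, 2.14], [-1.23, 1.37], [0.21, 2.46], [-1.02, 4.16], [0.16, 2.05], [-2.73, 2.73]. Speed limits (rad/s): [1.89, 1.89, 2.39, 2.39, 3.01, 3.01, 3.01].

## Interface

Orientations are given as a unit quaternion [w, x, y, z].
In Python, from cell import manip, read_camera, camera_model, nets gives the robot as it stands.
- The arm moves only by the shell command python3 -m inch 'ROWS' [FORCE]. ROWS is JSON, a list of rows, each an object with "slide": the shift along the tool's x, y, z each as a share of 0.6 m, from -1 to 1, a list of three; "yaw": the turn about the tool's z as a share of 180 degrees, from -1 to 1; "hand": the opening, from -1 (shut) to 1 (fully open), so that 0 is half open. A call has 1 to 8 rows; each row is the pose to reach, as a shift and turn from the pose commanded when the call began, along the tool's axes at that moment, turning the shorter way round; what a row does not reach only later rows make up. A row lasts 1/8 s, in which the tool goes at most 62.5 mm and 10.7 degrees, less where a joint would pass 70% of its speed; a pose out of reach is approached as far as the arm can. A call with a number of a shift or a turn outside -1 to 1 is refused whole. A call with a gripper value outside its range is refused whole. The fingers move at their own pace and stop on an object; FORCE is the grip in N (left out, the last holds). Time passes only in rows, so rows that repeat a pose let the fingers close. It gives the time, the measured TCP pose, the force, the opening and the grip force at its end, in the units of the state.
- manip.state(): the state, without advancing time (a new reading comes with each control period).
- read_camera(name): name is "scene" or "top"; returns (picture, depth): 384x512x3 uint8, red, green, blue; 384x512 float32, m along the optical axis (not along the pixel's ray), 0 where there is no reading.
- camera_model(name): a dict with "K" (3x3 intrinsics, pixels), "extrinsics" (4x4, takes a point from world to camera coordinates). Camera axes: x right, y up, looking along -z (the intrinsics and any distortion apply to the point x, -y, -z); pixel columns grow to the right and rows downward; lengths in m; the calibration is good to about 2 mm. A picture is of the moment at which its call begins. camera_model takes no time and is no camera call.
- manip.sign_off(): hands the job in; it is judged then, once.
Trained networks look in the newest picture that a camera, given by its name, has taken for a name from the list of things; names that differ only in an ending like _2 or _b are one class to them, and where a whole thing is asked for, a point or a joint stands for the part that bears it (a point fixed in the world has none). Each returns a list of dicts, best first, with "confidence" (0 to 1); they miss things now and then, are a little off and sometimes report something else, mostly with a low value. They report only what shows in the picture. A call takes as long as a camera call. They do not tell look-alikes from the thing itself.
- nets.spot_in(camera, query): "centre" ([column, row] in pixels, amid what is visible of it).
The state is a dict: "time": time; "joints": joint angles; "qvel": joint speeds; "effort": joint torques, N m; "position": TCP position; "orientation": TCP orientation; "force": force on the tool from outside, world axes, zero at the start; "ft_torque": the same for the moment, N m; "finger_gap": finger opening in m; "grasp_force": force on a finger pad.
Only numpy, scipy, OpenCV 4.12 (cv2) and the standard library are available. Lean on these libraries where they do the work, as an engineer would, in place of code of your own. Each camera call takes 0.05 s, during which the arm holds its last target. There are 200 camera calls.

## Task

Press down the steel ejector key beside the pillbox dock with one fingertip, so that the pillbox pops out of its latch, and let your other finger, already standing over the runway, stop the box before its front passes the runway's end. Finish while holding it there: the program ends with one finger still keeping the key down and the other still against the popped-out pillbox, which lies flat on the runway. Do not lift the pillbox, and leave the bottles, cup, spoon and jar where they are.

Things in the scene. Friction and masses are not known exactly. Their poses are not given: they have to be found in the camera images.
- dock: grey plastic pillbox dock fixed to the deck: base plate 150 x 100 x 8 mm, roofed housing 54 mm tall over its rear. Origin on the deck under the runway's centreline; -x is the way the pillbox comes out, +y the side of the ejector key, z up. In its frame the base spans x -60 to 90, y -37 to 63 mm, the housing x 20 to 90 mm. Ahead of it only the key and pillbox stand above z = 16 mm
- runway_end (a point): middle of the runway's open front edge, on its floor: dock (-60, 0, 8) mm. The runway floor is 8 mm above the deck, between two rails 47 mm apart whose tops are 16 mm above the deck
- pusher (a joint): travel of the hidden spring pusher behind the pillbox, 0 at the start to 0.065 m; it presses with 4.4 N at the start and about 3.6 N after 20 mm. Once released, the box covers the 50 mm to the runway's end in about 0.3 s: the stopping finger must stand in the way before the key goes down
- pillbox: loose white pillbox with four sliding lids, 60 (x) x 44 (y) x 34 (z) mm, 70 to 140 g, flat on the runway, rear half under the dock's roof; origin at the centre of its underside, axes parallel to the dock's. A lug on its +y front corner sticks out to 29 mm from its centreline, 17 to 29 mm above its underside; the key's latch tab stands in front of the lug
- pillbox_front (a point): centre of the pillbox's front (-x) face, 25 mm above the deck; the face reaches from 8 to 42 mm above the deck. It starts at about dock x = -10 mm; it is clear of the latch when 10 mm or more out (dock x below -20 mm)
- ejector (a joint): travel of the ejector key: 0 up, 0.009 m fully down. It moves straight down on a spring (1 N at the start, 3 N fully down, plus 1 to 4 N of latch friction) and comes back up when let go. The latch lets go at about 5 mm; press it 7 mm or more and keep it down
- ejector_top (a point): centre of the top of the key's cap, a flat steel pad 28 (x) x 26 (y) mm, 30 mm above the deck when up, 21 mm fully down, at dock (-39, 45) mm: 45 mm beside the runway's centreline, 29 mm ahead of the waiting box's front. One fingertip here and the other 35 to 55 mm away (between centres) towards the dock's -y stands over the runway, ahead of the box, above the floor
- drops_near: white eyedrop bottle, 25 mm across, 56 mm tall, standing on the deck about 120 mm to the dock's right (its -y side); origin centre of underside
- cup: white ceramic cup without handle, 72 mm across, 70 mm tall, on the deck about 160 mm to the dock's left (its +y side); origin centre of underside
- drops_a: white eyedrop bottle, 25 mm across, 56 mm tall, standing in the white tray (140 x 200 x 22 mm, fixed to the deck, far to the robot's right); origin centre of underside
- drops_b: a second eyedrop bottle in the white tray, same size; origin centre of underside
- spoon: steel spoon, 150 mm long, lying on the deck to the robot's left; origin under its middle
- balm: small round jar, 48 mm across, 45 mm tall, on the deck to the robot's left; origin centre of underside
There are look-alikes about, which are no part of the job. What is shaped like the pillbox but blue is not meant. What is shaped like the dock but orange is not meant.

How it is judged:
On the way, in this order (a step that is already met when the one before it is completed fails the run):
1. the ejector key is pressed with a finger (value of joint ejector above 0.003 m and contact force between the fingers and ejector above 0.3 N).
2. the popped pillbox is stopped on the runway by one finger while another keeps the key down (x of pillbox_front in the frame of dock between -0.06 and -0.02 m and contact force between the fingers and pillbox above 0.3 N and linear speed of pillbox below 0.02 m/s and z of pillbox in the frame of dock below 0.013 m and angle between pillbox's own z axis and vertical below 0.15 rad and value of joint ejector above 0.004 m and contact force between the fingers and ejector above 0.3 N), for 0.1 s.
At the end, for the whole second after the job is handed in: The pillbox lies flat on the runway, popped out at least 10 mm with its front not past the runway's end, at rest (under 20 mm/s), one finger is still against it with more than 0.3 N, and another still presses the key down (more than 4 mm, more than 0.3 N) (all of step 2); the arm keeps its last pose, push and grip.
It fails at once if the pillbox slid away: its front passed the runway's end (x of pillbox_front in the frame of dock below -0.06 m).
It fails at once if the pillbox was lifted more than 10 mm off the runway (z of pillbox in the frame of dock above 0.018 m).
It fails at once if a bottle, the cup, the spoon or the jar was moved by more than 15 mm (distance of any of drops_near, cup, drops_a, drops_b, spoon, balm from where it was at the start of the episode above 0.015 m).
It also fails if it takes over 32 s, if anything falls off the work surface, if the arm or the gripper's body presses on something with over 40 N, if the wrist force passes 120 N, or if a joint passes its speed limit or range.

## Working session

There is one attempt and no reset: what is moved stays moved. The work goes in short steps, Python scripts to look and compute and a shell command to move; the robot and the scene stay as the last step left them, time stands still between calls to the robot, and variables do not carry over. Pictures are saved under pics/ and viewed, at most 10 in all, crops included, and the job is handed in when it is done.

```bash
mkdir -p pics; cat > h.py <<'E'
import numpy as np, cv2
from cell import manip, read_camera, camera_model, nets
def world(cam, depth):
    m=camera_model(cam);K=np.array(m["K"]);E=np.linalg.inv(np.array(m["extrinsics"]))
    h,w=depth.shape;u,v=np.meshgrid(np.arange(w),np.arange(h))
    p=np.stack([(u-K[0,2])/K[0,0]*depth,-(v-K[1,2])/K[1,1]*depth,-depth,np.ones_like(depth)],-1)
    return (p@E.T)[...,:3]
def shot(cam):
    im,d=read_camera(cam); return im,d,world(cam,d)
E
python3 - <<'E'
from h import *
print(manip.state())
for c in("scene","top"):
    im,d,w=shot(c); cv2.imwrite(f"pics/{c}0.png",im[...,::-1]); np.savez(f"{c}0.npz",im=im,d=d,w=w)
    print(c,camera_model(c))
    for q in("dock","pillbox","ejector_top","drops_near","cup"):
        for r in nets.spot_in(c,q)[:3]:
            u,v=map(int,map(round,r["centre"])); print(q,r["confidence"],u,v,w[v,u].round(3))
E
```

```text
{'time': 0.0, 'joints': array([ 1.01547733,  0.42669727,  0.07386044,  1.60660031, -0.03412267,
        1.11080764, -0.06709369]), 'qvel': array([-0.00129805, -0.00062155,  0.00033861,  0.00106649,  0.00176358,
       -0.00030945, -0.00056779]), 'effort': array([ 1.88046884e-03, -9.35827374e+01,  3.66763003e+00, -4.54182351e+01,
       -4.85809625e-02,  2.02695286e-02,  1.56477472e-04]), 'position': array([ 0.2662831 , -0.61981052,  0.22680201]), 'orientation': array([-6.05148768e-04,  9.79488635e-01,  2.01498439e-01, -1.62084830e-04]), 'force': array([-0.74538505, -0.64280661,  0.3410603 ]), 'ft_torque': array([0.00104448, 0.0439062 , 0.01973818]), 'grasp_force': 0.0, 'finger_gap': 0.09372961604934348}
scene {'K': array([[393.22422264,   0.        , 258.75729025],
       [  0.        , 393.22422264, 190.94212728],
       [  0.        ,   0.        ,   1.        ]]), 'extrinsics': array([[ 0.04718045,  0.99884383, -0.00921961,  0.02008607],
       [-0.66716766,  0.03838028,  0.74391819,  0.31235678],
       [ 0.74341195, -0.02894736,  0.6682071 , -1.60190125],
       [ 0.        ,  0
[... 278 characters left out ...]
0.639 0.097 0.039]
top {'K': array([[403.82808283,   0.        , 253.65176327],
       [  0.        , 403.82808283, 188.96498825],
       [  0.        ,   0.        ,   1.        ]]), 'extrinsics': array([[-0.00444546, -0.99996901,  0.00649683, -0.04564431],
       [ 0.98483468, -0.00325118,  0.17346495, -0.54529199],
       [-0.17343845,  0.00716944,  0.98481861, -1.38799769],
       [ 0.        ,  0.        ,  0.        ,  1.        ]])}
dock 0.8 209 205 [0.487 0.109 0.059]
pillbox 0.63 295 152 [ 0.684 -0.2    0.033]
ejector_top 0.52 198 218 [0.444 0.15  0.032]
drops_near 0.41 294 178 [ 0.584 -0.192  0.052]
drops_near 0.32 261 166 [ 0.629 -0.075  0.045]
cup 0.56 211 155 [0.68  0.109 0.01 ]
```

View pics/top0.png

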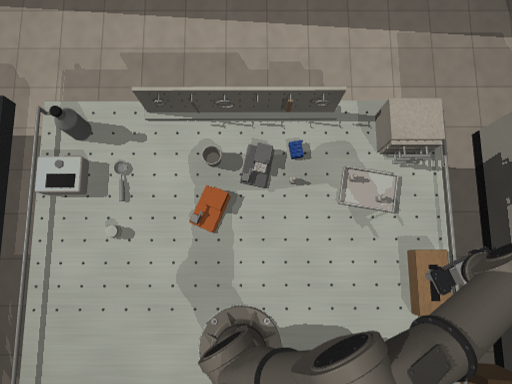

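View pics/scene0.png

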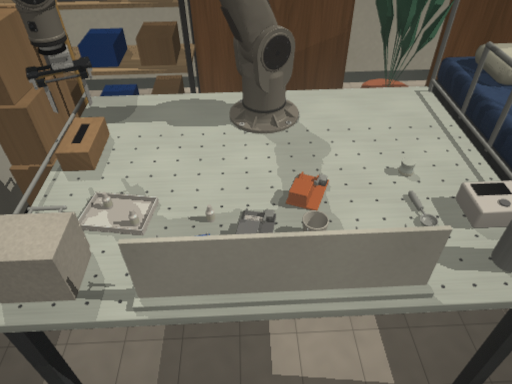

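The top view shows the grey dock at about (257,165), the orange look-alike at (210,208), the cup at (212,156), and the near bottle at about (297,181). In the scene view the dock is partly hidden behind the board at (255,222).

```bash
python3 - <<'E'
from h import *
z=np.load("top0.npz"); im=z["im"];w=z["w"]
c=im[130:200,225:315]; a=cv2.resize(c[...,::-1],None,fx=8,fy=8,interpolation=cv2.INTER_CUBIC)
cv2.imwrite("pics/crop.png",a)
np.set_printoptions(linewidth=250)
print("z mm, cols 238..276; rows")
for v in range(140,192): print(v,(w[v,238:278,2]*1000).round().astype(int))
print(w[165,257],w[141,257],w[189,257],w[165,238],w[165,277])
E
```

```text
z mm, cols 238..276; rows
140 [-2  4 -2 -4  2 -5  0  3 -3  6  5  1  1  6 -2 -2 -2  0  1 -1  4  1 -7 -6 -1  1  9  3  2  3  0 -4  0 -3  3 -2 -2  2  0  4]
141 [-4  7 -8 -6  4 -2  3  6  2  4 -1  0 -2  1 -1 -3  0  4 -4  3 -3 -7  2  4  3  0 -1  2  5  0  2  0  1  1  0 -1  2 -3  0 -3]
142 [   7    4    2    0   -1    5   -4    6    1    3   -1    2 1462    0    1   -5   -2   -5   -1    1   53   56    4   -3   -4   -2    1    5   -1    2    2   -3    4   -4   -3   -1   -2   -2    2    0]
143 [ 0 -3  0  2  1 -5  0  2  1  5  2  1 -2  1 -1  2  4  0  3 53 58 55 53 51 56 53  5 -2 -3  0  2 -2 -5  3 -1  0  0  0  5  1]
144 [-3  0  1  0  0  2 -3 -1  1  3  8 12 12  6  0 -4  2  7 -1 54 49 58 55 53 55 55 55 62 50 53 52 -1  2  1  6  2  3 -3  0  2]
145 [-2  3  1 -2 -2 -1  0 -2 -2  0  6 14  7  8  7  7  9 11  8 56 50 53 52 55 55 51 53 57 56 53 57 54 56 56 57 -2 -2  0  1  1]
146 [-2 -3  5  0  6 -2  2  4  4 -3  6  8  9  8 12 14 10 10  9 55 58 52 58 60 51 54 57 57 52 57 54 56 49 55 56  6  2  3 -3  2]
147 [-3  1 -2 -1  4 -1  0  1  1 -2  7 12  5  5  9 12  3  9 11 56 55 53 52 55 57 57 51 56 51 59 56 52 52 55 52  5
[... 5724 characters left out ...]
-1  5  0]
188 [ 0  3  3  2  3  2  2 -2 -2 -2  0 -6  2 -2  2  2  9 -6 -3  3  1  8 -2 -2  2  0 -1 -3 -1  0  0 -3 -4  1 -2  3  1  2  1  1]
189 [-1  1 -3  5  1  1 -4 -1  2 -3 -3 -2  1 -6 -4  3 -1  2  3  1  0  1  4  3  5  5  4  5 -4  6  0  0 -3 -3  2 -1  0  6  4 -1]
190 [ 1  1  3 -1  1  2 -2  2 -3  2  1  5  0  3 -6  0  1  4 -5 -4  5 -3  0  1 -2  6  3  2 -5  4 -1 -4 -1  3 -3 -2  0 -2  2 -6]
191 [ 6  0 -3 -2 -5  0 -4 -6  0  1 -3 -2  7  1  0 -2  3 -1 -2 -4 -4 -1 -3 -5  0  2  5  9 -1 -1 -1  0 -1  3  2  1 -6  3  0 -1]
[ 0.63367683 -0.06025732  0.0428922 ] [ 0.73551633 -0.06144536  0.00273687] [ 0.55313104 -0.06039337  0.00129376] [0.64372382 0.00956737 0.00152284] [ 0.64326757 -0.13515853  0.00167672]
```

View pics/crop.png

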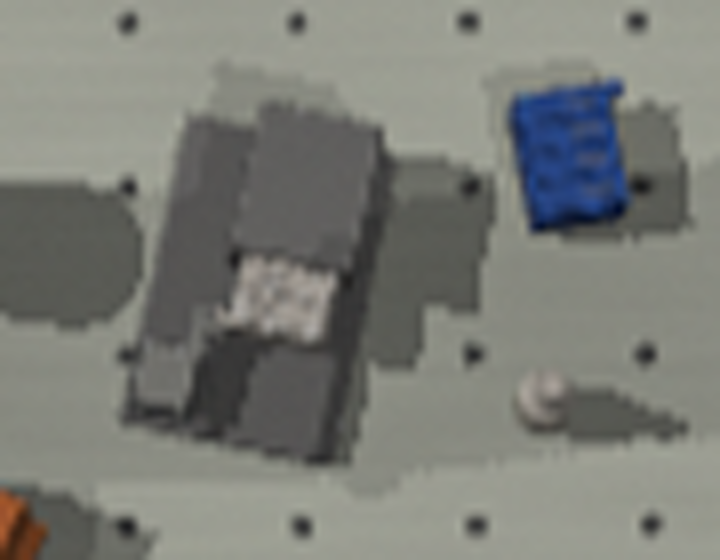

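The crop shows the key cap at the dock's left front (full-image px about (245,176)), the pillbox top at (260,167), the runway to its lower right, the roof behind, and the bottle at (293,180). Next I fit the dock's pose to the height map.

```bash
cat > fit.py <<'E'
from h import *
from scipy.optimize import differential_evolution
def fit(w):
    P=w[132:200,228:290].reshape(-1,3)*1000; P=P[np.abs(P[:,2])<80]
    def model(p):
        x0,y0,t,hy0,hy1=p; c,s=np.cos(t),np.sin(t); dx,dy=P[:,0]-x0,P[:,1]-y0
        x=c*dx+s*dy; y=-s*dx+c*dy; b=lambda a,e,f,g:(x>a)&(x<e)&(y>f)&(y<g)
        h=np.zeros(len(P)); h[b(-60,90,-37,63)]=8
        h[b(-60,20,23.5,28)|b(-60,20,-28,-23.5)]=16
        h[b(-53,-25,32,58)]=30; h[b(-10,50,-22,22)]=42; h[b(20,90,hy0,hy1)]=54
        return np.minimum(np.abs(P[:,2]-h),12).mean()
    r=differential_evolution(model,[(590,670),(-110,-10),(-.6,.3),(-38,-20),(20,40)],seed=1,popsize=25,maxiter=150,tol=1e-6,polish=False)
    return r.x,r.fun
if __name__=="__main__":
    p,f=fit(np.load("top0.npz")["w"]); print(p.round(3),f)
    p2,f2=fit(shot("top")[2]); print(p2.round(3),f2)
    p=(p+p2)/2; x0,y0,t=p[0]/1e3,p[1]/1e3,p[2]; R=np.array([[np.cos(t),-np.sin(t)],[np.sin(t),np.cos(t)]])
    key=R@[-.039,.045]+[x0,y0]; tgt=R@[-.040,.0225]+[x0,y0]; print("key",key,"tgt",tgt)
    s=manip.state(); from scipy.spatial.transform import Rotation as Ro
    q=s["orientation"]; T=Ro.from_quat([*q[1:],q[0]]).as_matrix(); print(T.round(3))
    d=T.T@(np.r_[tgt,.1]-s["position"]); print("slide share",d/.6)
    for ty in (R@[0,1],R@[0,-1]):
        l=T[:2,:2].T@ty; print("yaw deg",np.degrees(np.arctan2(-l[0],l[1])))
E
python3 fit.py
```

```text
[ 6.24782e+02 -6.98330e+01 -2.20000e-01 -2.83530e+01  2.89830e+01] 2.8355105223409636
[ 6.24279e+02 -6.96430e+01 -2.19000e-01 -2.85590e+01  2.89420e+01] 2.800479883910814
key [ 0.59627767 -0.01731812] tgt [ 0.59039692 -0.03905903]
[[ 0.919  0.395  0.   ]
 [ 0.395 -0.919 -0.   ]
 [ 0.     0.    -1.   ]]
slide share [ 0.87834711 -0.6767289   0.21252263]
yaw deg -144.16020583318155
yaw deg 35.83979416681845
```

```bash
python3 -m inch '[{"slide":[0.878,-0.677,0],"yaw":0.199,"hand":-0.31},{"slide":[0.878,-0.677,0],"yaw":0.199,"hand":-0.31},{"slide":[0.878,-0.677,0],"yaw":0.199,"hand":-0.31},{"slide":[0.878,-0.677,0],"yaw":0.199,"hand":-0.31},{"slide":[0.878,-0.677,0],"yaw":0.199,"hand":-0.31},{"slide":[0.878,-0.677,0],"yaw":0.199,"hand":-0.31},{"slide":[0.878,-0.677,0],"yaw":0.199,"hand":-0.31},{"slide":[0.878,-0.677,0],"yaw":0.199,"hand":-0.31}]' 20
cat > go.py <<'E'
import sys; from h import *
from scipy.spatial.transform import Rotation as Ro
x0,y0,t=.62453,-.06974,-.2195; z=float(sys.argv[1]); dx=float(sys.argv[2]); dy=float(sys.argv[3])
R=np.array([[np.cos(t),-np.sin(t)],[np.sin(t),np.cos(t)]]); s=manip.state(); q=s["orientation"]
T=Ro.from_quat([*q[1:],q[0]]).as_matrix(); l=T[:2,:2].T@(R@[0,-1])
print("slide",((T.T@(np.r_[R@[dx,dy]+[x0,y0],z]-s["position"]))/.6).round(4),"yaw",np.degrees(np.arctan2(-l[0],l[1]))/180)
print("dock xy",R.T@(s["position"][:2]-[x0,y0]),s["position"],s["finger_gap"],s["force"],s["time"])
E
python3 go.py .12 -.040 .0225
```

```text
time: 1.65
position: [0.5064, -0.1894, 0.2279]
orientation: [0.0, 0.994, -0.11, 0.0]
force: [1.2, -0.7, -0.5]
finger_gap: 0.0327
grasp_force: 0.0
slide [ 0.082  -0.275   0.1799] yaw -3.38799453255541e-05
dock xy [-0.08928847 -0.1425196 ] [ 0.50635142 -0.18939823  0.22789943] 0.032663816738181306 [ 1.24169607 -0.70406952 -0.51861311] 1.65
```

```bash
python3 -m inch '[{"slide":[0.082,-0.275,0],"yaw":0,"hand":-0.31},{"slide":[0.082,-0.275,0],"yaw":0,"hand":-0.31},{"slide":[0.082,-0.275,0],"yaw":0,"hand":-0.31},{"slide":[0.082,-0.275,0.18],"yaw":0,"hand":-0.31},{"slide":[0.082,-0.275,0.18],"yaw":0,"hand":-0.31},{"slide":[0.082,-0.275,0.18],"yaw":0,"hand":-0.31},{"slide":[0.082,-0.275,0.18],"yaw":0,"hand":-0.31}]'
python3 go.py .075 -.040 .0225
```

```text
time: 2.52
position: [0.5905, -0.041, 0.1213]
orientation: [-0.0, 0.994, -0.11, 0.001]
force: [0.3, -0.2, 0.2]
finger_gap: 0.0328
grasp_force: 0.0
slide [-0.0009 -0.003   0.0772] yaw -6.395230725862939e-05
dock xy [-0.0395083   0.02065017] [ 0.59046605 -0.0409827   0.12130471] 0.03278864047313279 [ 0.3417862  -0.17916374  0.20812318] 2.525
```

```bash
python3 -m inch '[{"slide":[-0.001,-0.003,0.05],"yaw":0,"hand":-0.31},{"slide":[-0.001,-0.003,0.094],"yaw":0,"hand":-0.31},{"slide":[-0.001,-0.003,0.094],"yaw":0,"hand":-0.31},{"slide":[-0.001,-0.003,0.094],"yaw":0,"hand":-0.31}]'
python3 go.py .043 -.040 .0225
python3 - <<'E'
from h import *
for c,(r,k) in (("top",(135,220)),("scene",(180,215))):
    im,d,w=shot(c); cv2.imwrite(f"pics/{c}1.png",cv2.resize(im[r:r+65,k:k+85,::-1],None,fx=6,fy=6,interpolation=cv2.INTER_CUBIC))
a=cv2.imread("pics/top1.png");b=cv2.imread("pics/scene1.png");cv2.imwrite("pics/both1.png",cv2.resize(np.vstack([a,b]),None,fx=.75,fy=.75))
E
```

```text
time: 3.02
position: [0.5906, -0.0391, 0.0653]
orientation: [-0.0, 0.994, -0.11, 0.001]
force: [0.7, 0.6, 0.2]
finger_gap: 0.0327
grasp_force: 0.0
slide [-0.0004  0.      0.0371] yaw -7.285459890617473e-05
dock xy [-0.03982974  0.02248748] [ 0.59055238 -0.03911948  0.06528834] 0.03274715670597223 [0.74898415 0.57251787 0.18661986] 3.025
```

View pics/both1.png

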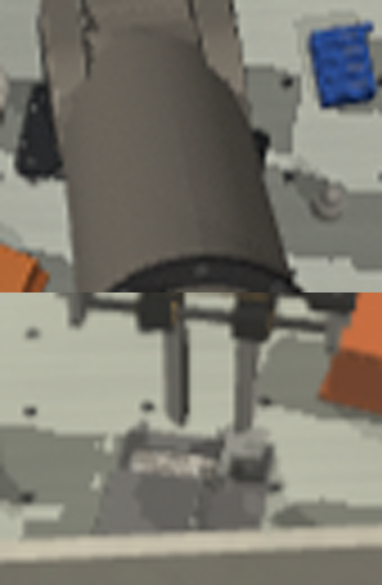

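The lower half, from the scene camera, shows the left finger over the runway ahead of the box and the right finger directly above the key. The top view is blocked by the arm. Pressing now.

```bash
python3 -m inch '[{"slide":[0,0,0.02],"yaw":0,"hand":-0.31},{"slide":[0,0,0.028],"yaw":0,"hand":-0.31},{"slide":[0,0,0.036],"yaw":0,"hand":-0.31},{"slide":[0,0,0.036],"yaw":0,"hand":-0.31},{"slide":[0,0,0.036],"yaw":0,"hand":-0.31}]'
python3 go.py .043 -.040 .0225
```

```text
time: 3.75
position: [0.5894, -0.0387, 0.0423]
orientation: [-0.0, 0.994, -0.11, 0.0]
force: [-5.5, 0.8, 20.2]
finger_gap: 0.0323
grasp_force: 12.6
slide [ 0.0018  0.0002 -0.0012] yaw 3.223941066392871e-06
dock xy [-0.04106534  0.02261775] [ 0.58937479 -0.03872329  0.04225167] 0.03227072332359532 [-5.45792852  0.8450979  20.20775522] 3.75
```

```bash
python3 -m inch '[{"slide":[0,0,0],"yaw":0,"hand":-0.31},{"slide":[0,0,0],"yaw":0,"hand":-0.31},{"slide":[0,0,0],"yaw":0,"hand":-0.31}]'
python3 - <<'E'
from h import *
im,d,w=shot("scene"); cv2.imwrite("pics/s2.png",cv2.resize(im[180:245,215:300,::-1],None,fx=7,fy=7,interpolation=cv2.INTER_CUBIC))
s=manip.state();print(s["force"],s["position"],s["grasp_force"])
t=-.2195;R=np.array([[np.cos(t),-np.sin(t)],[np.sin(t),np.cos(t)]])
P=w[180:245,215:300].reshape(-1,3); D=np.c_[(P[:,:2]-[.62453,-.06974])@R,P[:,2]]
b=D[(D[:,2]>.035)&(D[:,2]<.047)&(abs(D[:,1])<.02)&(D[:,0]>-.07)&(D[:,0]<.03)]; print(len(b),np.sort(b[:,0]).round(3))
E
```

```text
time: 4.12
position: [0.5894, -0.0387, 0.0422]
orientation: [-0.0, 0.994, -0.109, 0.0]
force: [-6.6, 0.1, 20.0]
finger_gap: 0.0327
grasp_force: 12.5
[-5.64941686  1.37629119 19.6142149 ] [ 0.58937545 -0.03872098  0.04223738] 12.519287299364805
143 [-0.044 -0.041 -0.041 -0.04  -0.036 -0.036 -0.035 -0.034 -0.034 -0.034
 -0.034 -0.033 -0.032 -0.031 -0.031 -0.03  -0.03  -0.03  -0.03  -0.029
 -0.029 -0.029 -0.029 -0.028 -0.028 -0.027 -0.026 -0.026 -0.026 -0.025
 -0.025 -0.025 -0.025 -0.024 -0.024 -0.024 -0.024 -0.023 -0.023 -0.023
 -0.022 -0.022 -0.022 -0.021 -0.021 -0.021 -0.021 -0.02  -0.02  -0.02
 -0.02  -0.02  -0.02  -0.019 -0.019 -0.019 -0.019 -0.018 -0.018 -0.018
 -0.018 -0.017 -0.017 -0.016 -0.016 -0.016 -0.016 -0.015 -0.015 -0.015
 -0.015 -0.014 -0.014 -0.014 -0.013 -0.013 -0.013 -0.013 -0.012 -0.012
 -0.011 -0.011 -0.011 -0.011 -0.01  -0.01  -0.009 -0.009 -0.009 -0.009
 -0.008 -0.008 -0.008 -0.008 -0.007 -0.007 -0.006 -0.006 -0.006 -0.006
 -0.005 -0.005 -0.005 -0.005 -0.005 -0.005 -0.005 -0.005 -0.005 -0.004
 -0.003 -0.003 -0.003 -0.001 -0.001 -0.001 -0.    -0.    -0.     0.
  0.     0.001  0.001  0.001  0.001  0.001  0.002  0.002  0.002  0.003
  0.003  0.003  0.003  0.004  0.004  0.004  0.004  0.005  0.005  0.005
  0.005  0.005  0.005]
```

View pics/s2.png

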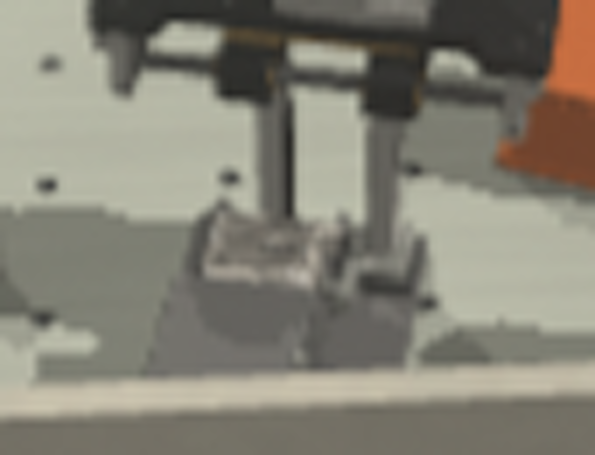

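The pillbox has popped out and rests against the left finger (front at about dock x = -33 mm), and the right finger holds the key down.

```bash
python3 -c "from cell import manip; print(manip.sign_off())"
```

```text
the job is handed in; nothing more can be done
None
```

I handed the job in at about 4 s: one finger holds the key fully down, and the other holds the popped-out pillbox on the runway, its front about 25 mm short of the end; the sign-off did not report a result.

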